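# Unplug a press fixture, open its cover and present the hidden insert to the scanner

### The job

Pull the interlock plug straight up out of the fixture's socket and put it in the small tray, then swing the fixture's cover flap up until it stands open, and leave it open. Of the two inserts standing underneath, draw out the one that is thick all the way to its top (not the one thinned to a blade) and present it to the flat scanner: hold it upright and still about 10 cm above the middle of the scanner's glass. Finish while still holding it there, in mid-air; leave the other insert in its slot and the things around the fixture where they are.

Things in the scene. Friction and masses are not known exactly. Their poses are not given: they have to be found in the camera images.
- fixture: Fixed press fixture: dark steel base plate 260 x 230 x 15 mm (centre 10 mm to -x of the origin) with an open-topped aluminium pocket box (x -65..65, y -100..100 mm, rim 100 mm up, walls 6 mm) shut by the flap. Origin: underside, below the box's centre; x points from the socket side to the hinge side, z up. A valve block 62 mm high stands beside the socket at x -88, y 45.
- socket (a point): Middle of the mouth of the plug's socket: a 15 mm square hole, 28 mm deep, in the top of a grey plastic block (32 x 40 mm in plan, top 100 mm up) in front of the box. At x -81, y -50, z 100 mm in the fixture's frame, axes parallel to it. A small sprung plunger sticks out of the block's -y side, to 43 mm from the hole's axis, 15 mm below the mouth.
- pocket (a point): Point midway between the two insert slots in the box, at the height of the slot floors: x -15, y 0, z 21 mm in the fixture's frame, axes parallel to it. The slots are centred 38 mm to -y and 38 mm to +y of it, long along x, in a grey block whose top is 22 mm above this point. The box rim is 79 mm above it.
- plug: Interlock plug: square steel shank 14 x 14 x 38 mm pointing down, on it a black grip 50 (x) x 18 (y) x 32 mm. Origin: middle of the shank's foot, z up; the grip spans z 38 to 70 mm. Seated: foot on the socket's floor, axes as the fixture's, grip overhanging the flap's front edge by 9 mm, blocking it. A detent resists a straight pull of 10 N, then light drag; free after 28 mm. 70 g.
- flap (a joint): Cover flap's hinge angle, rad: 0 shut, grows as the front edge swings up and over towards the fixture's +x, stop at 1.75. Stiff friction hinge (about 0.2 N m): it stays wherever it is left. Flap: aluminium plate 130 x 200 x 5 mm, 0.18 kg.
- flap_tab (a point): Grip point in the middle of the flap's black upright tab (26 (x) x 10 (y) x 34 mm high, on the flap's top face), 22 mm above that face, 12 mm below the tab's top. Flap shut: x -47, y 40, z 127.5 mm in the fixture's frame; the flap's front edge is 18 mm farther to -x. Axes turn with the flap. Pinched across its 10 mm thickness (along the hinge axis) it can pivot between the fingers.
- flap_hinge (a point): Middle of the flap's hinge axis, at x 65, y 0, z 100.5 mm in the fixture's frame; the axis runs along the fixture's y. With the flap shut the tab's grip point lies 112 mm to -x of it, 27 mm above it and 40 mm to +y.
- insert: The wanted insert, hidden under the flap: plain steel block 56 (x) x 18 (y) x 68 mm high, 18 mm thick up to its top, with a dark round bush in its broad faces. Origin: centre of its underside. It stands upright, loose (about 1.5 mm play), in either of the two slots, its lower 22 mm in the slot, top 11 mm below the box rim; axes parallel to the fixture's. About 0.28 kg.
- blade: The other insert, in the other slot: same 56 x 68 mm outline, foot 18 mm thick and 26 mm high, but above that thinned to an 8 mm blade. Origin: centre of its underside. To be left in its slot.
- tray: Fixed open blue plastic tray, outside 150 (x) x 110 (y) x 35 mm high, walls and floor about 4 mm. Origin: centre of its underside, z up. It may be on either side of the fixture.
- scan_window (a point): Centre of the glass window of the flat black scanner (110 x 110 mm, fixed to the bench), on the glass 44 mm above the bench; z up. On the other side from the tray.
- cylinder: Bystander: small aluminium pneumatic cylinder standing on end, 50 x 50 x 96 mm. Origin: centre of its underside.
- clevis: Bystander: dark steel U-shaped fork block, 60 x 70 x 42 mm. Origin: centre of its underside.
- carton: Bystander: closed cardboard carton, 40 x 80 x 50 mm. Origin: centre of its underside.
Mind the look-alikes: they are no part of the job. Of the things shaped like the tray, the blue one is meant.

How it is judged:
By the outcome, as a careful person would: the job done as asked, in the order asked, and still so for the second after the job is handed in, while the arm keeps its last pose, push and grip.
It also fails if it takes over 72 s, if anything falls off the work surface, if the arm or the gripper's body presses on something with over 40 N, if the wrist force passes 120 N, or if a joint passes its speed limit or range.

### The arm

A 6-joint arm with a two-finger parallel gripper is mounted at the origin on the work surface. World frame = base frame: x ahead of the robot, y to its left, z up, the work surface at z = 0. Lengths are in mm, angles in rad, forces in N, time in s.
With the tool pointing down it reaches from about 275 to 1000 mm from the base axis. Payload 8.4 kg.
Tool frame: the origin (TCP) lies at the very end of the fingers, on their centre line; the grasp point (between the pads) lies 19 mm behind it; z points along the fingers, y is the line along which they close (so a half turn about z gives the same grasp; the last joint's range is limited). The gripper opens to 85 mm and grips with 20 to 120 N. Pads are 22 mm wide; open, the fingers measure 114 mm over their backs; the gripper's body (76 mm by 85 mm) begins 54 mm behind the grasp point. The pads swing forward as they close: fully open they stand 13 mm farther back than shut.
Start: joints at [-1.326, 0.353, 1.633, -0, 1.155, -0.002], TCP at [152.687, -606.065, 231.281] pointing down, gripper open.
Joint ranges: [-2.63, 2.63], [-0.92, 2.1], [0.06, 2.66], [-1.3, 4.44], [0, 2.69], [-3.02, 3.02]. Speed limits (rad/s): [2.22, 2.22, 2.79, 3.14, 3.14, 3.14].

### API

Orientations are given as [roll, pitch, yaw] about the fixed x, y, z axes, in that order (R = Rz(yaw) Ry(pitch) Rx(roll)).
In Python, from rig import sensors, grab_frame, camera_params, order gives the robot as it stands. The module is installed in compiled form; this text tells all that it offers.
- The arm moves only by the tool move_arm, never from a script. Its argument "motion" is a list of rows, each a list of 7 numbers: the turn, a rotation vector about the tool's x, y, z in shares of 45 degrees (1.0 is 45 degrees), then the shift along the tool's x, y, z in a scale on which 1.0 is 0.5 m, then the finger opening in m, from 0 to 0.0854. A call has 1 to 8 rows; each row is the pose to reach, as a shift and turn from the pose commanded when the call began, along the tool's axes at that moment; what a row does not reach only later rows make up. A row lasts 1/8 s, in which the tool goes at most 62.5 mm and 10.7 degrees, less where a joint would pass 70% of its speed; a pose out of reach is approached as far as the arm can. No shift or turn number may pass 1 either way. A call with a gripper value outside its range is refused whole. The fingers move at their own pace and stop on an object; "grip_force" is the grip in N (left out, the last holds). Time passes only in rows, so rows that repeat a pose let the fingers close. It gives the time, the measured TCP pose, the force, the opening and the grip force at its end, in the units of the state.
- sensors.sense(): the state, without advancing time (a new reading comes with each control period).
- grab_frame(name): name is "scene" or "top" or "wrist"; returns (picture, depth): 480x640x3 uint8, red, green, blue; 480x640 float32, mm along the optical axis (not along the pixel's ray), 0 where there is no reading.
- camera_params(name): a dict with "camera_matrix" (3x3 intrinsics, pixels), "world_from_camera" (4x4, takes a point from camera to world coordinates). Camera axes: x right, y down, z forward; pixel columns grow to the right and rows downward; lengths in mm; the calibration is good to about 2 mm. A picture is of the moment at which its call begins: read the wrist's pose just before it. camera_params takes no time and is no camera call; for the wrist camera it gives the pose at the moment of the call.
- order.sign_off(): hands the job in; it is judged then, once.
The state is a dict: "clock": time; "qpos": joint angles; "qvel": joint speeds; "joint_efforts": joint torques, N m; "eef_pos": TCP position; "tcp_rot": TCP orientation; "contact_force": force on the tool from outside, world axes, zero at the start; "wrist_torque": the same for the moment, N m; "opening": opening from 0.0 (shut) to 1.0 (fully open); "grasp_force": force on a finger pad.
Only numpy, scipy, OpenCV 4.12 (cv2) and the standard library are available. Lean on these libraries where they do the work, as an engineer would, in place of code of your own. Each camera call takes 0.05 s, during which the arm holds its last target. There are 200 camera calls.

## Working session

There is one attempt and no reset: what is moved stays moved. The work goes in short steps, Python scripts to look and compute and a tool call to move; the robot and the scene stay as the last step left them, time stands still between calls to the robot, and variables do not carry over. Pictures are saved under pics/ and viewed, at most 10 in all, crops included, and the job is handed in when it is done.

Besides the shell and the picture viewer there is one more tool, called after "Emit:" as name(argument=value, ...) on one line, values as JSON. move_arm: Moves the arm, as the interface text tells. Its arguments: {"type":"object","properties":{"motion":{"type":"array","items":{"type":"array","items":{"type":"number"}}},"grip_force":{"type":"number"}},"required":["motion"]}

```bash
mkdir -p pics; ls; python3 - <<'E'
from rig import sensors, grab_frame, camera_params, order
import cv2,numpy as np
s=sensors.sense();print(s)
for n in("scene","top"):
    p,d=grab_frame(n);cv2.imwrite(f"pics/{n}0.png",p[:,:,::-1]);np.save(f"pics/{n}0.npy",d)
    c=camera_params(n);print(n,c)
E
```

```text
pics
{'clock': 0.0, 'qpos': array([-1.32640524e+00,  3.53677959e-01,  1.63414809e+00, -1.79399190e-05,
        1.15520947e+00, -2.41939377e-03]), 'qvel': array([ 0.0003901 ,  0.00058927, -0.0008505 ,  0.0010145 , -0.00083932,
       -0.00159376]), 'joint_efforts': array([-2.75895827e-04, -6.05259776e+01, -3.42065549e+01,  2.05652566e-05,
        9.35460470e-03, -2.55649871e-05]), 'eef_pos': array([ 152.55952773, -605.58959425,  230.53710046]), 'tcp_rot': array([-3.14014976e+00,  1.29115104e-05,  2.46817748e-01]), 'contact_force': array([ 0.19498228, -0.25828901, -0.42590398]), 'wrist_torque': array([0.0286525 , 0.01311304, 0.00836357]), 'grasp_force': 0.0, 'opening': 0.9985815441013289}
scene {'camera_matrix': array([[535.7892103 ,   0.        , 318.26909125],
       [  0.        , 535.7892103 , 238.42009699],
       [  0.        ,   0.        ,   1.        ]]), 'world_from_camera': array([[ 7.71934422e-01,  4.87452996e-01, -4.08052478e-01,
         1.08979335e+03],
       [ 6.35501490e-01, -6.07855832e-01,  4.76076825e-01,
        -6.12992222e+02],
       [-1.59720037e-02, -6.26818046e-01, -7.79001946e-01,
         9.68477526e+02],
       [ 0.00000000e+00,  0.00000000e+00,  0.00000000e+00,
         1.00000000e+00]])}
top {'camera_matrix': array([[592.68726729,   0.        , 318.30449994],
       [  0.        , 592.68726729, 226.14339385],
       [  0.        ,   0.        ,   1.        ]]), 'world_from_camera': array([[ 2.77078687e-02, -9.89947760e-01,  1.38692849e-01,
         3.93902829e+02],
       [-9.99598685e-01, -2.82575223e-02, -1.99521300e-03,
        -7.80717310e+01],
       [ 5.89427290e-03, -1.38581906e-01, -9.90333435e-01,
         1.55108533e+03],
       [ 0.00000000e+00,  0.00000000e+00,  0.00000000e+00,
         1.00000000e+00]])}
```

View pics/top0.png

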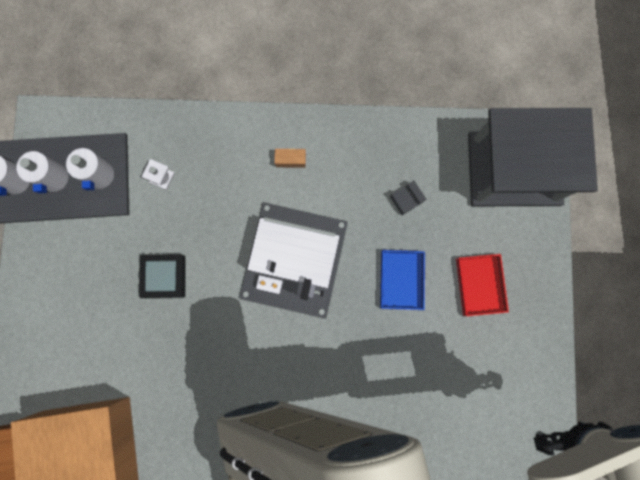

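View pics/scene0.png

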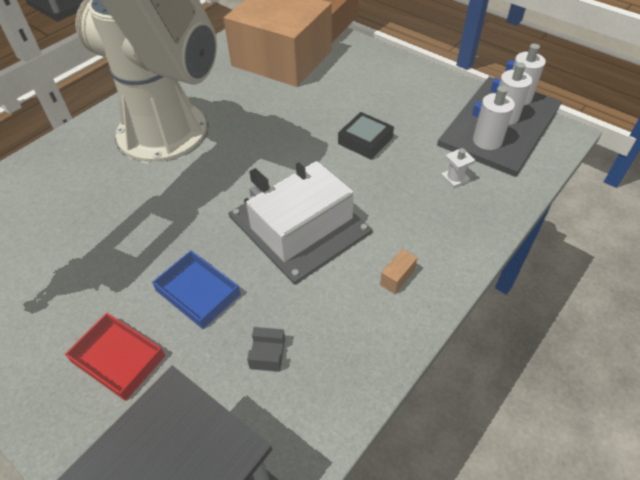

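```bash
cat > h.py <<'E'
import cv2,numpy as np
from rig import sensors, grab_frame, camera_params, order
def cloud(d,c):
    K=c["camera_matrix"];T=c["world_from_camera"]
    v,u=np.mgrid[0:480,0:640]
    P=np.stack([(u-K[0,2])/K[0,0]*d,(v-K[1,2])/K[1,1]*d,d,np.ones_like(d)],-1)
    return (P@T.T)[...,:3]
def pix(u,v,z,c):
    K=c["camera_matrix"];T=c["world_from_camera"]
    r=T[:3,:3]@[(u-K[0,2])/K[0,0],(v-K[1,2])/K[1,1],1];o=T[:3,3]
    return o+r*(z-o[2])/r[2]
def proj(p,c):
    K=c["camera_matrix"];T=np.linalg.inv(c["world_from_camera"])
    q=T[:3,:3]@np.asarray(p,float)+T[:3,3];q=K@q;return q[:2]/q[2]
E
python3 - <<'E'
from h import *
d=np.load("pics/top0.npy");c=camera_params("top");W=cloud(d,c)
p=cv2.imread("pics/top0.png")
roi=np.zeros((480,640),bool);roi[195:325,230:355]=1
m=roi&(W[...,2]>95)&(W[...,2]<112)&(p.min(2)>150)
A=W[m];print(len(A),np.median(A[:,2]));print(cv2.minAreaRect(A[:,:2].astype(np.float32)))
for z0,z1 in((8,25),):
    m=roi&(W[...,2]>z0)&(W[...,2]<z1);A=W[m];print(len(A),np.median(A[:,2]),cv2.minAreaRect(A[:,:2].astype(np.float32)))
m=roi&(W[...,2]>122);print(np.c_[np.argwhere(m)[:,::-1],W[m].round()][::3])
print("table z",np.median(W[330:340,440:520,2]))
for n,(u,v) in dict(c1=(265,206),c2=(346,222),c3=(325,316),c4=(241,297)).items(): print(n,pix(u,v,15,c).round(1))
# tray, scanner
for n,(u0,u1,v0,v1),z0,z1 in(("tray",(370,435,240,318),20,45),("scan",(130,195,245,305),35,55)):
    r=np.zeros((480,640),bool);r[v0:v1,u0:u1]=1;A=W[r&(W[...,2]>z0)&(W[...,2]<z1)];print(n,np.median(A[:,2]),cv2.minAreaRect(A[:,:2].astype(np.float32)))
cv2.imwrite("pics/crop1.png",cv2.resize(p[195:325,230:355],None,fx=4.6,fy=4.6,interpolation=cv2.INTER_CUBIC))
E
```

```text
4156 104.86612749405731
((530.0313110351562, -21.940879821777344), (199.94757080078125, 132.5522003173828), 78.74723052978516)
3553 14.530206559699991 ((518.5254516601562, -9.682785034179688), (327.54058837890625, 319.3934326171875), 5.8797383308410645)
[[ 304.  196.  394.  -78. 1551.]
 [ 262.  199.  394.  -78. 1551.]
 [ 247.  207.  394.  -78. 1551.]
 [ 272.  211.  394.  -78. 1551.]
 [ 350.  217.  394.  -78. 1551.]
 [ 314.  231.  394.  -78. 1551.]
 [ 285.  236.  394.  -78. 1551.]
 [ 328.  243.  394.  -78. 1551.]
 [ 344.  248.  394.  -78. 1551.]
 [ 281.  258.  394.  -78. 1551.]
 [ 273.  262.  502.   24.  143.]
 [ 271.  263.  500.   30.  136.]
 [ 274.  263.  500.   22.  140.]
 [ 272.  264.  498.   27.  137.]
 [ 275.  264.  498.   20.  140.]
 [ 273.  265.  496.   25.  133.]
 [ 330.  265.  394.  -78. 1551.]
 [ 273.  266.  493.   24.  138.]
 [ 271.  267.  490.   29.  140.]
 [ 274.  267.  490.   22.  143.]
 [ 272.  268.  488.   27.  138.]
 [ 343.  268.  394.  -78. 1551.]
 [ 272.  269.  486.   27.  138.]
 [ 270.  270.  483.   31.  138.]
 [ 273.  270.  483.   24.  139.]
 [ 272.  271.  481.  
[... 1772 characters left out ...]
7.  422.  -59.  141.]
 [ 302.  298.  419.  -47.  145.]
 [ 305.  298.  419.  -54.  143.]
 [ 291.  299.  394.  -78. 1551.]
 [ 304.  299.  417.  -52.  145.]
 [ 307.  299.  417.  -59.  142.]
 [ 333.  302.  394.  -78. 1551.]
 [ 288.  307.  394.  -78. 1551.]
 [ 278.  311.  394.  -78. 1551.]
 [ 341.  320.  394.  -78. 1551.]]
table z -0.9905933065151658
c1 [658.5  60.4  15. ]
c2 [ 622.1 -153.4   15. ]
c3 [ 377.1 -104.8   15. ]
c4 [419.4 112.5  15. ]
tray 32.58189488544929 ((474.83172607421875, -301.5652770996094), (111.0606689453125, 150.39581298828125), 89.83806610107422)
scan 42.172480789047654 ((465.84088134765625, 314.90106201171875), (109.66576385498047, 112.05976867675781), 2.1933319568634033)
```

View pics/crop1.png

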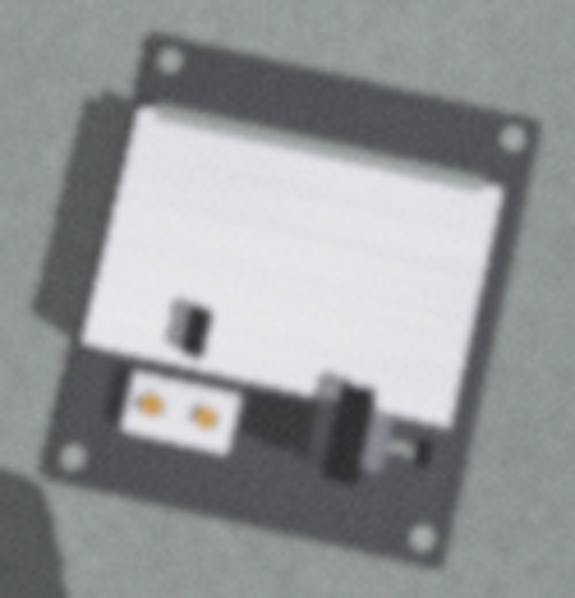

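```bash
cat >> h.py <<'E'
from scipy.spatial.transform import Rotation as Ro
YAW=-0.196; O=np.array([529.3,-22.8,0])
def fx(x,y,z,O=O,yaw=YAW):
    return O+Ro.from_euler("z",yaw).apply([x,y,z])
def go(p,yaw=YAW,pitch=0):
    s=sensors.sense();R=Ro.from_euler("xyz",s["tcp_rot"]);T=Ro.from_euler("xyz",[np.pi,pitch,yaw])
    t=(R.inv()*T).as_rotvec();d=R.inv().apply(np.asarray(p)-s["eef_pos"])
    print("to",np.round(p,1),"turn",t.round(4),"shift mm",d.round(1),"t",round(s["clock"],2),"F",s["contact_force"].round(1),"op",round(s["opening"]*85.4,1),"g",round(s["grasp_force"]))
E
python3 - <<'E'
from h import *
print(fx(-81,-50,0),fx(-47,40,0))
go(fx(-110,-50,230))
c=camera_params("wrist");s=sensors.sense();R=Ro.from_euler("xyz",s["tcp_rot"])
print("cam in tool",R.inv().apply(c["world_from_camera"][:3,3]-s["eef_pos"]),(R.inv()*Ro.from_matrix(c["world_from_camera"][:3,:3])).as_matrix().round(3))
E
```

```text
[440.11349931 -56.06812429   0.        ] [490.98978903  25.58726832   0.        ]
to [411.7 -50.4 230. ] turn [-1.200e-03  3.000e-04  4.428e-01] shift mm [ 386.9 -475.1    1.2] t 0.1 F [ 0.7 -0.1  0.2] op 85.4 g 0
cam in tool [  65.41548049    0.18151065 -143.05862789] [[-0.001 -0.965 -0.261]
 [ 1.    -0.001  0.   ]
 [-0.001 -0.261  0.965]]
```

The manual's scale: shifts go in shares of 0.5 m and turns go in shares of 45 degrees. Converting my numbers, -0.475 m / 0.5 = -0.95, -0.42 m / 0.5 = -0.84, 0.443 rad / 0.7854 = 0.564.

Emit:
move_arm(motion=[[0,0,0.191,0.1,-0.12,0,0.085],[0,0,0.382,0.2,-0.24,0,0.085],[0,0,0.564,0.3,-0.36,0,0.085],[0,0,0.564,0.4,-0.48,0,0.085],[0,0,0.564,0.5,-0.6,0,0.085],[0,0,0.564,0.6,-0.72,0,0.085],[0,0,0.564,0.7,-0.84,0,0.085],[0,0,0.564,0.832,-0.95,0,0.085]])

```text
clock: 1.1
eef_pos: [373.9, -155.8, 231.4]
tcp_rot: [3.141, -0.0, -0.197]
contact_force: [1.8, -0.8, 0.3]
opening: 0.994
grasp_force: 0.0
```

```bash
python3 - <<'E'
from h import *
go(fx(-81,-50,230))
E
```

```text
to [440.1 -56.1 230. ] turn [ 0.0001 -0.0004 -0.0005] shift mm [  45.5 -110.7    1.4] t 1.1 F [ 1.8 -0.8  0.3] op 84.9 g 0
```

Emit:
move_arm(motion=[[0,0,0,0,0,0,0.085]])

```text
clock: 1.23
eef_pos: [375.2, -154.1, 231.3]
tcp_rot: [-3.141, -0.0, -0.19]
contact_force: [-0.4, -0.5, 0.4]
opening: 0.993
grasp_force: 0.0
```

```bash
python3 - <<'E'
from h import *
go(fx(-81,-50,230))
E
```

```text
to [440.1 -56.1 230. ] turn [-0.0008 -0.0003  0.0065] shift mm [  45.3 -108.6    1.4] t 1.23 F [-0.4 -0.5  0.4] op 84.8 g 0
```

In the tool's units: -0.1086 m / 0.5 = -0.2172, -0.05 m / 0.5 = -0.1, 0.006 rad / 0.7854 = 0.0076.

Emit:
move_arm(motion=[[0,0,0.0038,0.04,-0.1,0,0.085],[0,0,0.0076,0.09,-0.2172,0.0028,0.085],[0,0,0.0076,0.09,-0.2172,0.0028,0.085],[0,0,0.0076,0.09,-0.2172,0.0028,0.085]])

```text
clock: 1.72
eef_pos: [438.4, -60.6, 229.5]
tcp_rot: [3.141, 0.001, -0.202]
contact_force: [-0.2, -0.4, 0.8]
opening: 0.997
grasp_force: 0.0
```

```bash
python3 - <<'E'
from h import *
go(fx(-81,-50,230))
c=camera_params("wrist");p,d=grab_frame("wrist");np.save("pics/w1.npy",d);cv2.imwrite("pics/w1.png",p[:,:,::-1])
W=cloud(d,c);print(camera_params("wrist")["camera_matrix"])
for n,q in dict(plugtop=fx(-81,-50,142),tab=fx(-47,40,139.5),fl=fx(-65,100,105.5),fr=fx(-65,-100,105.5),p1=fx(-56,-41,142),p2=fx(-56,-59,142)).items(): print(n,proj(q,c).round())
E
```

```text
to [440.1 -56.1 230. ] turn [ 0.0006  0.0012 -0.0057] shift mm [ 0.8 -4.8 -0.5] t 1.73 F [-0.2 -0.4  0.8] op 85.2 g 0
[[332.46326157   0.         323.91990527]
 [  0.         332.46326157 242.17410407]
 [  0.           0.           1.        ]]
plugtop [317. 245.]
tab [188. 199.]
fl [133. 216.]
fr [379. 214.]
p1 [303. 211.]
p2 [329. 211.]
```

View pics/w1.png

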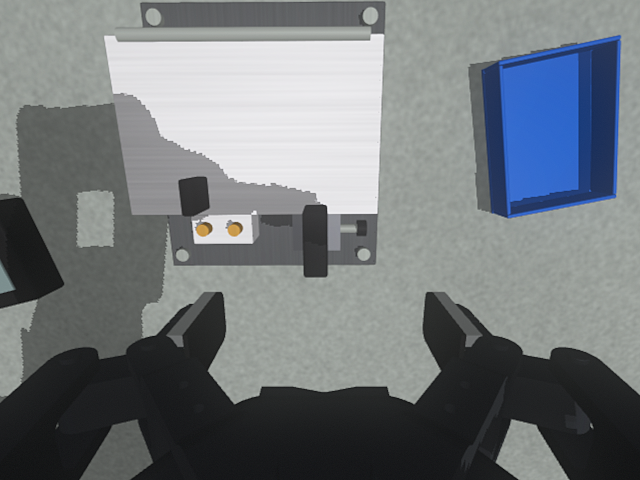

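In the tool's units: 0.06 m / 0.5 = 0.12, 0.03 m / 0.5 = 0.06, -0.005 rad / 0.7854 = -0.0064.

Emit:
move_arm(motion=[[0,0,-0.0064,0.002,-0.008,0.06,0.06],[0,0,-0.0064,0.002,-0.008,0.12,0.06],[0,0,-0.0064,0.002,-0.008,0.12,0.06],[0,0,-0.0064,0.002,-0.008,0.12,0.06]])

```text
clock: 2.28
eef_pos: [440.9, -57.3, 170.8]
tcp_rot: [3.142, -0.001, -0.199]
contact_force: [0.6, 0.5, -0.3]
opening: 0.703
grasp_force: 0.0
```

```bash
python3 - <<'E'
from h import *
go(fx(-81,-50,109))
E
```

```text
to [440.1 -56.1 109. ] turn [ 0.0001 -0.0007 -0.0028] shift mm [-1.  -1.  61.8] t 2.27 F [ 0.6  0.5 -0.3] op 60.0 g 0
```

In the tool's units: 0.062 m / 0.5 = 0.124, -0.001 m / 0.5 = -0.002.

Emit:
move_arm(motion=[[0,0,0,-0.002,-0.002,0.06,0.06],[0,0,0,-0.002,-0.002,0.12,0.06],[0,0,0,-0.002,-0.002,0.124,0.06],[0,0,0,-0.002,-0.002,0.124,0.06],[0,0,0,-0.002,-0.002,0.124,0.03],[0,0,0,-0.002,-0.002,0.124,0.012],[0,0,0,-0.002,-0.002,0.124,0.012],[0,0,0,-0.002,-0.002,0.124,0.012]], grip_force=60)

```text
clock: 3.28
eef_pos: [440.6, -54.9, 108.7]
tcp_rot: [-3.141, -0.001, -0.197]
contact_force: [-0.7, 1.7, 7.1]
opening: 0.199
grasp_force: 58.4
```

```bash
python3 - <<'E'
from h import *
go(fx(-81,-50,109))
E
```

```text
to [440.1 -56.1 109. ] turn [-0.0005 -0.0014 -0.0013] shift mm [-0.3  1.2 -0.3] t 3.27 F [-0.7  1.7  7.1] op 17.0 g 58
```

In the tool's units: -0.07 m / 0.5 = -0.14, -0.05 m / 0.5 = -0.1.

Emit:
move_arm(motion=[[0,0,0,0,0,-0.01,0.012],[0,0,0,0,0,-0.024,0.012],[0,0,0,0,0,-0.044,0.012],[0,0,0,0,0,-0.068,0.012],[0,0,0,0,0,-0.1,0.012],[0,0,0,0,0,-0.14,0.012],[0,0,0,0,0,-0.14,0.012],[0,0,0,0,0,-0.14,0.012]])

```text
clock: 4.28
eef_pos: [439.6, -55.1, 177.6]
tcp_rot: [3.141, 0.0, -0.197]
contact_force: [0.2, 0.8, -1.0]
opening: 0.203
grasp_force: 60.5
```

```bash
python3 - <<'E'
from h import *
go([475,-301,190])
E
```

```text
to [ 475 -301  190] turn [ 0.0001  0.0003 -0.0012] shift mm [ 82.9 234.2 -12.4] t 4.28 F [ 0.2  0.8 -1. ] op 17.3 g 60
```

In the tool's units: 0.234 m / 0.5 = 0.468, 0.21 m / 0.5 = 0.42.

Emit:
move_arm(motion=[[0,0,0,0.04,0.1,0,0.012],[0,0,0,0.07,0.2,0,0.012],[0,0,0,0.11,0.31,0,0.012],[0,0,0,0.15,0.42,0,0.012],[0,0,0,0.166,0.468,0,0.012],[0,0,0,0.166,0.468,0,0.012],[0,0,0,0.166,0.468,0.06,0.012],[0,0,0,0.166,0.468,0.12,0.012]])

```text
clock: 5.28
eef_pos: [475.1, -299.1, 117.0]
tcp_rot: [-3.141, 0.001, -0.196]
contact_force: [0.8, 0.1, -1.6]
opening: 0.202
grasp_force: 60.5
```

```bash
python3 - <<'E'
from h import *
go([475,-301,43])
E
```

```text
to [ 475 -301   43] turn [-0.0006  0.0006 -0.0005] shift mm [ 0.3  2.  74. ] t 5.28 F [ 0.8  0.1 -1.6] op 17.3 g 61
```

In the tool's units: 0.074 m / 0.5 = 0.148, 0.071 m / 0.5 = 0.142.

Emit:
move_arm(motion=[[0,0,0,0,0.004,0.08,0.012],[0,0,0,0,0.004,0.12,0.012],[0,0,0,0,0.004,0.142,0.012],[0,0,0,0,0.004,0.148,0.012],[0,0,0,0,0.004,0.148,0.012]])

```text
clock: 5.9
eef_pos: [475.5, -302.6, 44.4]
tcp_rot: [3.141, -0.001, -0.197]
contact_force: [-0.3, 0.6, -1.6]
opening: 0.199
grasp_force: 60.5
```

```bash
python3 - <<'E'
from h import *
go([475,-301,43])
E
```

```text
to [ 475 -301   43] turn [ 0.0002 -0.0006 -0.0009] shift mm [-0.8 -1.5  1.4] t 5.9 F [-0.3  0.6 -1.6] op 17.0 g 61
```

In the tool's units: -0.15 m / 0.5 = -0.3, -0.09 m / 0.5 = -0.18.

Emit:
move_arm(motion=[[0,0,0,0,0,0.004,0.012],[0,0,0,0,0,0.006,0.012],[0,0,0,0,0,0.006,0.025],[0,0,0,0,0,0.006,0.045],[0,0,0,0,0,0.006,0.045],[0,0,0,0,0,-0.06,0.045],[0,0,0,0,0,-0.18,0.045],[0,0,0,0,0,-0.3,0.045]])

```text
clock: 6.9
eef_pos: [474.7, -302.6, 195.3]
tcp_rot: [-3.141, 0.001, -0.197]
contact_force: [0.8, 0.1, 0.2]
opening: 0.529
grasp_force: 0.0
```

```bash
python3 - <<'E'
from h import *
go(fx(-47,40,190))
E
```

```text
to [491.   25.6 190. ] turn [-0.0003  0.0008 -0.0012] shift mm [ -48.4 -325.     5.5] t 6.9 F [0.8 0.1 0.2] op 45.2 g 0
```

In the tool's units: -0.325 m / 0.5 = -0.65, -0.275 m / 0.5 = -0.55.

Emit:
move_arm(motion=[[0,0,0,-0.016,-0.11,0,0.045],[0,0,0,-0.032,-0.22,0,0.045],[0,0,0,-0.048,-0.33,0,0.045],[0,0,0,-0.064,-0.44,0,0.045],[0,0,0,-0.08,-0.55,0,0.045],[0,0,0,-0.096,-0.65,0,0.045],[0,0,0,-0.096,-0.65,0,0.045],[0,0,0,-0.096,-0.65,0,0.045]])

```text
clock: 7.9
eef_pos: [491.6, 25.1, 193.9]
tcp_rot: [3.141, 0.0, -0.196]
contact_force: [0.1, -0.8, -0.3]
opening: 0.527
grasp_force: 0.0
```

```bash
python3 - <<'E'
from h import *
c=camera_params("wrist");p,d=grab_frame("wrist");t,dt=grab_frame("top")
cv2.imwrite("pics/w2.png",np.vstack([cv2.resize(p[:,:,::-1],(512,384)),cv2.resize(t[230:330,360:520,::-1],(512,216))[:216]]))
for q in(fx(-60,35,139.5),fx(-60,45,139.5),fx(-34,35,139.5),fx(-34,45,139.5)): print(proj(q,c).round()*.8)
go(fx(-47,40,113.5))
E
```

```text
[264.8 225.6]
[252.  225.6]
[264.8 193.6]
[252.  193.6]
to [491.   25.6 113.5] turn [ 0.0003  0.0001 -0.0022] shift mm [-0.9 -1.1 80.4] t 8.0 F [0.6 0.1 0.7] op 45.0 g 0
```

View pics/w2.png

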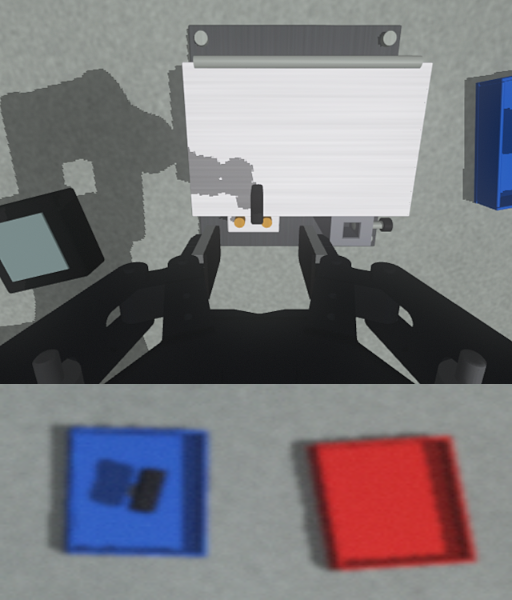

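In the tool's units: 0.08 m / 0.5 = 0.16, 0.07 m / 0.5 = 0.14.

Emit:
move_arm(motion=[[0,0,0,-0.002,-0.002,0.08,0.045],[0,0,0,-0.002,-0.002,0.14,0.045],[0,0,0,-0.002,-0.002,0.16,0.045],[0,0,0,-0.002,-0.002,0.16,0.045],[0,0,0,-0.002,-0.002,0.16,0.02],[0,0,0,-0.002,-0.002,0.16,0.005],[0,0,0,-0.002,-0.002,0.16,0.005],[0,0,0,-0.002,-0.002,0.16,0.005]], grip_force=30)

```text
clock: 9.0
eef_pos: [491.9, 27.2, 115.0]
tcp_rot: [-3.14, -0.002, -0.197]
contact_force: [0.0, 5.1, 5.4]
opening: 0.109
grasp_force: 33.0
```

```bash
python3 - <<'E'
from h import *
go(fx(-47,40,113.5))
s=sensors.sense();g=Ro.from_euler("z",-YAW).apply(s["eef_pos"]-O);print("fixt",g)
x,z=g[0]-65,g[2]+19-100.5;print(x,z)
for t in np.arange(0,1.71,.1):
    print(round(t,2),np.round([x*np.cos(t)+z*np.sin(t)-x, -(-x*np.sin(t)+z*np.cos(t)-z)],1))
E
```

```text
to [491.   25.6 113.5] turn [-0.0015 -0.002  -0.0013] shift mm [-0.5  1.8  1.5] t 9.0 F [0.  5.1 5.4] op 9.3 g 33
fixt [-46.45322225  41.75774807 115.00597223]
-111.45322224705406 33.505972234440435
0.0 [ 0. -0.]
0.1 [  3.9 -11. ]
0.2 [  8.9 -21.5]
0.3 [ 14.9 -31.4]
0.4 [ 21.8 -40.8]
0.5 [ 29.7 -49.3]
0.6 [ 38.4 -57.1]
0.7 [ 47.8 -63.9]
0.8 [ 57.8 -69.8]
0.9 [ 68.4 -74.6]
1.0 [ 79.4 -78.4]
1.1 [ 90.8 -81. ]
1.2 [102.3 -82.5]
1.3 [113.9 -82.8]
1.4 [125.5 -82. ]
1.5 [137. -80.]
1.6 [148.2 -76.9]
1.7 [159.  -72.7]
```

In the tool's units: -0.057 m / 0.5 = -0.114, -0.0495 m / 0.5 = -0.099.

Emit:
move_arm(motion=[[0,0,0,0.0036,0.002,-0.011,0.005],[0,0,0,0.008,0.002,-0.022,0.005],[0,0,0,0.018,0.002,-0.043,0.005],[0,0,0,0.03,0.002,-0.063,0.005],[0,0,0,0.044,0.002,-0.082,0.005],[0,0,0,0.06,0.002,-0.099,0.005],[0,0,0,0.077,0.002,-0.114,0.005],[0,0,0,0.077,0.002,-0.114,0.005]])

```text
clock: 10.0
eef_pos: [528.5, 19.8, 171.7]
tcp_rot: [-3.139, 0.001, -0.198]
contact_force: [-2.0, 11.8, 4.2]
opening: 0.108
grasp_force: 31.5
```

```bash
python3 - <<'E'
from h import *
s=sensors.sense();g=Ro.from_euler("z",-YAW).apply(s["eef_pos"]-O);print("fixt",g,s["contact_force"],s["grasp_force"],s["opening"],s["tcp_rot"])
x,z=-111.5,33.5
print(g[0]+46.5,g[2]-115)
E
```

```text
fixt [ -9.05571491  41.66743755 171.67832202] [-2.02527303 11.77209709  4.20333111] 31.460203528404236 0.10765735766305189 [-3.13857664e+00  7.81114676e-04 -1.97735934e-01]
37.44428508951986 56.67832201607567
```

In the tool's units: 0.0755 m / 0.5 = 0.151, -0.0018 m / 0.5 = -0.0036.

Emit:
move_arm(motion=[[0,0,0,0.019,-0.002,-0.014,0.005],[0,0,0,0.039,-0.0036,-0.0256,0.005],[0,0,0,0.06,-0.0036,-0.035,0.005],[0,0,0,0.082,-0.0036,-0.0428,0.005],[0,0,0,0.105,-0.0036,-0.048,0.005],[0,0,0,0.128,-0.0036,-0.051,0.005],[0,0,0,0.151,-0.0036,-0.0516,0.005],[0,0,0,0.151,-0.0036,-0.0516,0.005]])

```text
clock: 11.0
eef_pos: [603.2, 5.1, 197.2]
tcp_rot: [-3.141, -0.0, -0.197]
contact_force: [-0.3, 2.3, 3.2]
opening: 0.11
grasp_force: 32.2
```

```bash
python3 - <<'E'
from h import *
s=sensors.sense();g=Ro.from_euler("z",-YAW).apply(s["eef_pos"]-O);print("fixt",g,s["contact_force"],s["grasp_force"],s["opening"],s["tcp_rot"])
print(g[0]+46.5,g[2]-115)
p,d=grab_frame("scene");cv2.imwrite("pics/s2.png",cv2.resize(p[130:310,200:420,::-1],None,fx=3,fy=3))
E
```

```text
fixt [ 67.0691025   41.74872646 197.22637054] [-0.29030078  2.29972931  3.19828819] 32.15422332286835 0.10950303383475236 [-3.14128011e+00 -4.36817634e-04 -1.97209813e-01]
113.56910250149741 82.226370540288
```

View pics/s2.png

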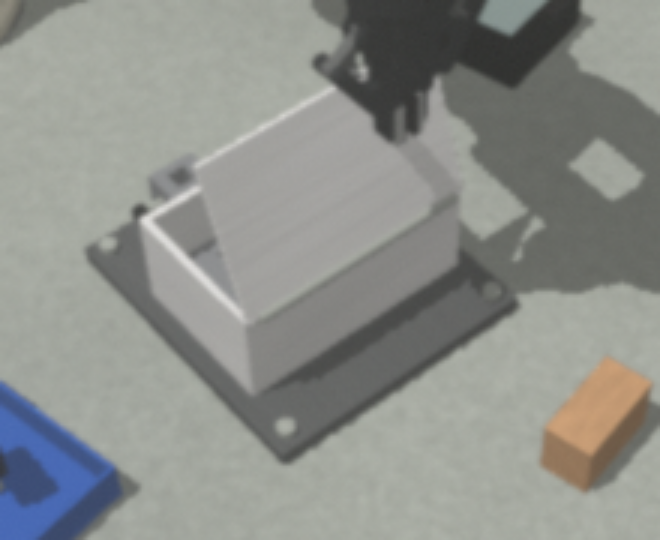

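In the tool's units: 0.038 m / 0.5 = 0.076, 0.0343 m / 0.5 = 0.0686.

Emit:
move_arm(motion=[[0,0,0,0.0116,0,0.0006,0.005],[0,0,0,0.0232,0,0.0016,0.005],[0,0,0,0.0348,0,0.0036,0.005],[0,0,0,0.0462,0,0.0056,0.005],[0,0,0,0.0574,0,0.0086,0.005],[0,0,0,0.0686,0,0.0118,0.005],[0,0,0,0.076,0,0.014,0.005],[0,0,0,0.076,0,0.014,0.005]])

```text
clock: 12.05
eef_pos: [640.3, -2.3, 190.2]
tcp_rot: [-3.141, -0.001, -0.197]
contact_force: [0.7, 2.0, 4.7]
opening: 0.108
grasp_force: 34.5
```

In the tool's units: -0.12 m / 0.5 = -0.24, -0.08 m / 0.5 = -0.16.

Emit:
move_arm(motion=[[0,0,0,0,0,0,0.02],[0,0,0,0,0,0,0.04],[0,0,0,0,0,0,0.04],[0,0,0,0,0,-0.06,0.04],[0,0,0,0,0,-0.16,0.04],[0,0,0,0,0,-0.24,0.06],[0,0,0,0,0,-0.24,0.06]])

```text
clock: 12.92
eef_pos: [641.9, -2.6, 313.6]
tcp_rot: [-3.14, -0.006, -0.197]
contact_force: [-0.1, -0.3, -1.2]
opening: 0.701
grasp_force: 0.0
```

```bash
python3 - <<'E'
from h import *
go(fx(-60,0,300))
E
```

```text
to [470.4 -11.1 300. ] turn [-0.0011 -0.0064 -0.0012] shift mm [-166.5   42.    12.4] t 12.93 F [-0.1 -0.3 -1.2] op 59.9 g 0
```

In the tool's units: -0.166 m / 0.5 = -0.332, -0.15 m / 0.5 = -0.3, -0.006 rad / 0.7854 = -0.0076.

Emit:
move_arm(motion=[[0,0,0,-0.1,0.024,0,0.06],[0,0,0,-0.2,0.05,0,0.06],[0,0,0,-0.3,0.076,0,0.06],[0,-0.0076,0,-0.332,0.084,0.024,0.06],[0,-0.0076,0,-0.332,0.084,0.024,0.06],[0,-0.0076,0,-0.332,0.084,0.024,0.06]])

```text
clock: 13.68
eef_pos: [470.0, -11.2, 297.7]
tcp_rot: [-3.142, 0.006, -0.197]
contact_force: [-0.5, 0.0, -0.9]
opening: 0.703
grasp_force: 0.0
```

```bash
python3 - <<'E'
from h import *
c=camera_params("wrist");p,d=grab_frame("wrist");cv2.imwrite("pics/w3.png",p[:,:,::-1]);np.save("pics/w3.npy",d)
for y in(-38,38):
    for a in(-43,13):
        for b in(-9,9): print(y,a,b,proj(fx(a,y+b,89),c).round())
go(fx(-15,0,150))
E
```

```text
-38 -43 -9 [368. 198.]
-38 -43 9 [351. 198.]
-38 13 -9 [369. 143.]
-38 13 9 [352. 143.]
38 -43 -9 [296. 198.]
38 -43 9 [279. 198.]
38 13 -9 [294. 143.]
38 13 9 [277. 143.]
to [514.6 -19.9 150. ] turn [-0.0001  0.0056 -0.0011] shift mm [ 4.610e+01 -1.000e-01  1.475e+02] t 13.72 F [0.  0.2 0.3] op 60.2 g 0
```

View pics/w3.png

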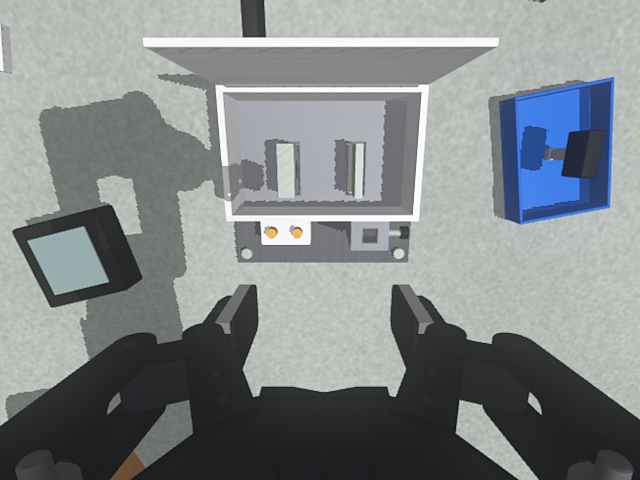

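In the tool's units: 0.15 m / 0.5 = 0.3, 0.13 m / 0.5 = 0.26, 0.0056 rad / 0.7854 = 0.0071.

Emit:
move_arm(motion=[[0,0.0038,0,0.04,-0.032,0.06,0.05],[0,0.0071,0,0.092,-0.074,0.16,0.05],[0,0.0071,0,0.092,-0.074,0.26,0.05],[0,0.0071,0,0.092,-0.074,0.3,0.05],[0,0.0071,0,0.092,-0.074,0.3,0.05],[0,0.0071,0,0.092,-0.074,0.3,0.05]])

```text
clock: 14.48
eef_pos: [521.8, 16.3, 148.3]
tcp_rot: [-3.141, -0.001, -0.197]
contact_force: [0.1, -0.1, -0.1]
opening: 0.589
grasp_force: 0.0
```

```bash
python3 - <<'E'
from h import *
go(fx(-15,38,51))
E
```

```text
to [522.   17.4  51. ] turn [-0.0003 -0.0009 -0.0012] shift mm [-0.1 -1.  97.3] t 14.47 F [ 0.1 -0.1 -0.1] op 50.3 g 0
```

In the tool's units: 0.097 m / 0.5 = 0.194, 0.092 m / 0.5 = 0.184.

Emit:
move_arm(motion=[[0,0,0,0,-0.004,0.08,0.05],[0,0,0,0,-0.004,0.15,0.05],[0,0,0,0,-0.004,0.184,0.05],[0,0,0,0,-0.004,0.194,0.05],[0,0,0,0,-0.004,0.194,0.05],[0,0,0,0,-0.004,0.194,0.05]])

```text
clock: 15.22
eef_pos: [521.9, 18.3, 51.5]
tcp_rot: [-3.141, -0.001, -0.197]
contact_force: [-0.2, 1.0, 0.7]
opening: 0.587
grasp_force: 0.0
```

```bash
python3 - <<'E'
from h import *
go(fx(-15,39.2,51))
E
```

```text
to [522.2  18.6  51. ] turn [-0.0004 -0.0015 -0.0012] shift mm [ 0.3 -0.4  0.5] t 15.22 F [-0.2  1.   0.7] op 50.1 g 0
```

Emit:
move_arm(motion=[[0,0,0,0,0,0,0.03],[0,0,0,0,0,0,0.02],[0,0,0,0,0,0,0.012],[0,0,0,0,0,0,0.012],[0,0,0,0,0,0,0.012]], grip_force=80)

```text
clock: 15.85
eef_pos: [521.2, 18.3, 50.9]
tcp_rot: [-3.141, -0.0, -0.197]
contact_force: [-1.6, 0.5, 5.8]
opening: 0.202
grasp_force: 78.2
```

```bash
python3 - <<'E'
from h import *
go(fx(-15,39.2,51))
E
```

```text
to [522.2  18.6  51. ] turn [-0.0001 -0.0002 -0.0012] shift mm [ 0.9 -0.5 -0.1] t 15.85 F [-1.6  0.5  5.8] op 17.3 g 78
```

In the tool's units: -0.14 m / 0.5 = -0.28, -0.11 m / 0.5 = -0.22.

Emit:
move_arm(motion=[[0,0,0,0,0,-0.01,0.012],[0,0,0,0,0,-0.03,0.012],[0,0,0,0,0,-0.06,0.012],[0,0,0,0,0,-0.1,0.012],[0,0,0,0,0,-0.16,0.012],[0,0,0,0,0,-0.22,0.012],[0,0,0,0,0,-0.28,0.012],[0,0,0,0,0,-0.28,0.012]])

```text
clock: 16.85
eef_pos: [522.6, 18.3, 193.3]
tcp_rot: [-3.14, -0.005, -0.197]
contact_force: [-0.0, 0.7, -3.5]
opening: 0.205
grasp_force: 78.1
```

```bash
python3 - <<'E'
from h import *
go([466,315,190])
E
```

```text
to [466 315 190] turn [-0.0012 -0.0048 -0.0012] shift mm [-113.7 -279.8    3.1] t 16.85 F [-0.   0.7 -3.5] op 17.5 g 78
```

In the tool's units: -0.28 m / 0.5 = -0.56, -0.25 m / 0.5 = -0.5.

Emit:
move_arm(motion=[[0,0,0,-0.02,-0.04,0,0.012],[0,0,0,-0.05,-0.12,0,0.012],[0,0,0,-0.09,-0.22,0,0.012],[0,0,0,-0.13,-0.32,0,0.012],[0,0,0,-0.17,-0.42,0,0.012],[0,0,0,-0.2,-0.5,0,0.012],[0,0,0,-0.226,-0.56,0,0.012],[0,0,0,-0.226,-0.56,0,0.012]])

```text
clock: 17.85
eef_pos: [463.9, 316.6, 189.3]
tcp_rot: [3.141, 0.002, -0.194]
contact_force: [0.6, 0.4, -3.1]
opening: 0.203
grasp_force: 78.6
```

In the tool's units: 0.018 m / 0.5 = 0.036, 0.01 m / 0.5 = 0.02.

Emit:
move_arm(motion=[[0,0,0,0,0,0.02,0.012],[0,0,0,0,0,0.036,0.012],[0,0,0,0,0,0.036,0.012],[0,0,0,0,0,0.036,0.012]])

```text
clock: 18.35
eef_pos: [465.3, 314.5, 172.4]
tcp_rot: [3.142, 0.0, -0.198]
contact_force: [0.7, -0.4, -2.5]
opening: 0.202
grasp_force: 78.7
```

```bash
python3 - <<'E'
from h import *
go([466,315,174])
t,dt=grab_frame("top");p,d=grab_frame("scene");w,_=grab_frame("wrist")
a=cv2.resize(p[80:300,160:430,::-1],(540,440));b=cv2.resize(w[:,:,::-1],(240,180))
cc=cv2.resize(t[200:320,100:440,::-1],(540,160))
im=np.zeros((600,780,3),np.uint8);im[:440,:540]=a;im[:180,540:780]=b;im[440:600,:540]=cc
cv2.imwrite("pics/f.png",im)
E
```

```text
to [466 315 174] turn [ 0.      0.0004 -0.002 ] shift mm [ 0.6 -0.6 -1.6] t 18.35 F [ 0.7 -0.4 -2.5] op 17.2 g 79
```

View pics/f.png

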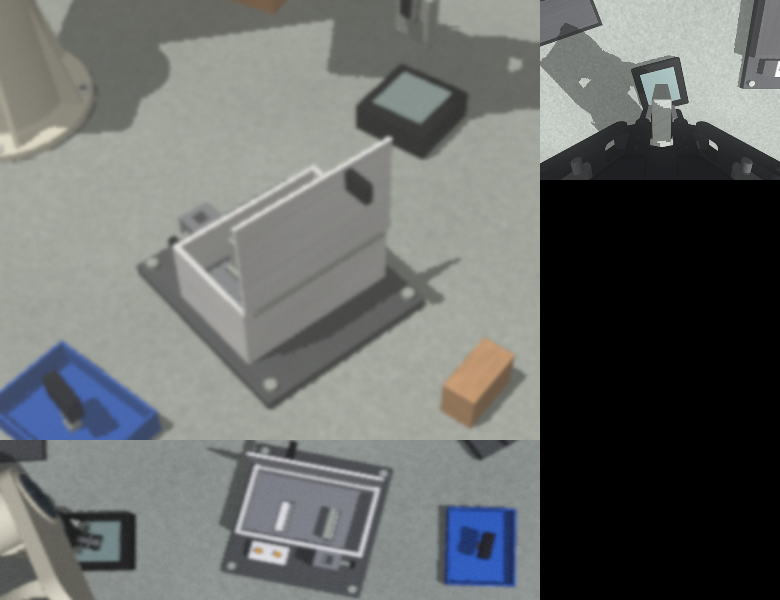

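```bash
python3 - <<'E'
from h import *
t,dt=grab_frame("top");c=camera_params("top");W=cloud(dt,c)
for y in(-38,38):
    for z in(89,21):
        u,v=proj(fx(-15,y,z),c).round().astype(int);print(y,z,u,v,W[v-1:v+2,u-3:u+4,2].round())
b=pb=None
w,_=grab_frame("wrist")
a=cv2.resize(t[210:310,230:350,::-1],None,fx=4,fy=4,interpolation=cv2.INTER_CUBIC);b=w[140:460,220:460,::-1]
im=np.zeros((400,720,3),np.uint8);im[:400,:480]=a;im[:320,480:720]=b;cv2.imwrite("pics/g.png",im)
W2=cloud(_,camera_params("wrist"));u,v=proj([466,315,144],camera_params("wrist")).round().astype(int);print(u,v)
# scanner centre check from top (tool may occlude) : glass corners in wrist view, done by eye
E
```

```text
-38 89 308 263 [[  46.   92.   91.   90.   95.   44.   41.]
 [  53.   90.   85.   90.   64.   47.   43.]
 [  43.   87.   89.   92.   44.   48. 1551.]]
-38 21 308 265 [[  43.   87.   89.   92.   44.   48. 1551.]
 [  86.   86.   86.   86.   44.   47.   28.]
 [  88.   87.   87.   92.   47.   47.   21.]]
38 89 278 256 [[33. 21. 19. 19. 20. 17. 22.]
 [27. 19. 21. 21. 22. 13. 17.]
 [21. 18. 26. 29. 15. 24. 19.]]
38 21 279 258 [[18. 26. 29. 15. 24. 19. 20.]
 [19. 21. 22. 22. 23. 24. 15.]
 [23. 20. 21. 18. 23. 23. 14.]]
323 275
```

View pics/g.png

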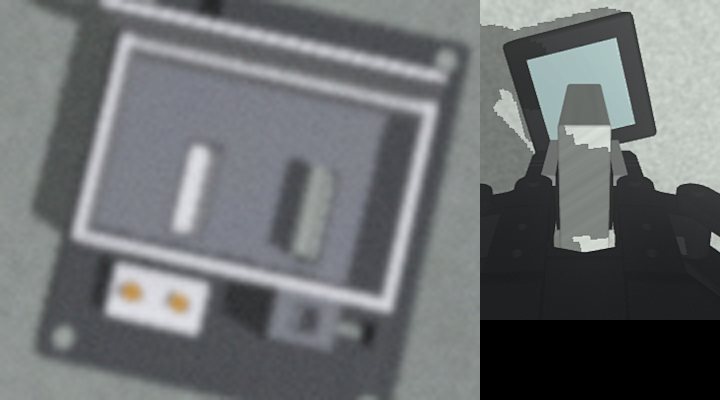

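In the tool's units: -0.0015 m / 0.5 = -0.003, -0.0005 m / 0.5 = -0.001.

Emit:
move_arm(motion=[[0,0,0,0.001,-0.001,-0.003,0.012],[0,0,0,0.001,-0.001,-0.003,0.012],[0,0,0,0.001,-0.001,-0.003,0.012],[0,0,0,0.001,-0.001,-0.003,0.012],[0,0,0,0.001,-0.001,-0.003,0.012],[0,0,0,0.001,-0.001,-0.003,0.012]])

```text
clock: 19.35
eef_pos: [465.6, 315.3, 173.9]
tcp_rot: [3.142, 0.0, -0.197]
contact_force: [-0.8, -0.1, -3.3]
opening: 0.199
grasp_force: 78.7
```

```bash
python3 - <<'E'
from h import *
go([466,315,174]);print(np.abs(sensors.sense()["qvel"]).max());print(order.sign_off())
E
```

```text
to [466 315 174] turn [ 0.0001  0.0005 -0.0012] shift mm [ 0.4  0.2 -0.1] t 19.35 F [-0.8 -0.1 -3.3] op 17.0 g 79
0.001795614383540734
the job is handed in; nothing more can be done
None
```

The job is handed in at 19.4 s: the plug is in the blue tray, the flap stands open, the blade insert is still in its slot, and the arm holds the thick insert upright and still about 10 cm above the middle of the scanner's glass.

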